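# Bring the label printer back into service after a roll change

### The arm

A 6-joint arm with a two-finger parallel gripper is mounted at the origin on the work surface. World frame = base frame: x ahead of the robot, y to its left, z up, the work surface at z = 0. Lengths are in m, angles in rad, forces in N, time in s.
With the tool pointing down it reaches from about 0.25 to 0.775 m from the base axis. Payload 4 kg.
Tool frame: the origin (TCP) lies at the centre of the arm's flange, where the gripper is bolted on; the fingertips stand ahead of it and the grasp point (between the pads) lies 180 mm ahead of it (robot.tcp_to_tips is the z of the fingertips in the tool frame, in m); z points along the fingers, y is the direction in which the jaws open and shut (so a half turn about z gives the same grasp; the last joint's range is limited). The gripper opens to 94 mm and grips with 3 to 60 N. Pads are 16 mm wide; open, the fingers measure 119 mm over their backs; the gripper's body (75 mm by 177 mm) begins 78 mm behind the grasp point.
Start: joints at [-1.349, 0.087, 1.371, -0, 1.684, -0.103], TCP at [0.176, -0.521, 0.405] pointing down, gripper open.
Joint ranges: [-3.1, 3.1], [-0.76, 2.03], [0.27, 2.55], [-1.08, 4.22], [0.17, 2.65], [-2.57, 2.57]. Speed limits (rad/s): [2.79, 2.79, 3.14, 3.14, 3.14, 3.14].

### API

Orientations are given as [roll, pitch, yaw] about the fixed x, y, z axes, in that order (R = Rz(yaw) Ry(pitch) Rx(roll)).
In Python, from bench import robot gives the robot as it stands.
- The arm moves only by the tool move_arm, never from a script. Its argument "increments" is a list that holds one entry, the list of rows, each a list of 7 numbers: the opening, from 0 (shut) to 1 (fully open), then the shift along the tool's x, y, z as a fraction of full scale, then the turn, a rotation vector about the tool's x, y, z as a fraction of full scale. In form: [[[jaw, dx, dy, dz, rx, ry, rz], ...]]. A call has 1 to 8 rows; each row is the pose to reach, as a shift and turn from the pose commanded when the call began, along the tool's axes at that moment; what a row does not reach only later rows make up. Full scale, the value 1, is 0.1 m for a shift and pi/2 rad for a turn. A row lasts 1/12 s, in which the tool goes at most 41.7 mm and 7.16 degrees, less where a joint would pass 70% of its speed; a pose out of reach is approached as far as the arm can. A call with a number of a shift or a turn outside -1 to 1 is refused whole. A call with a gripper value outside its range is refused whole. The fingers move at their own pace and stop on an object; the grip force is fixed at half the most. Time passes only in rows, so rows that repeat a pose let the fingers close. It gives the time, the measured TCP pose, the force and the opening at its end, in the units of the state.
- robot.get_obs(): the state, without advancing time (a new reading comes with each control period).
- robot.snapshot(name): name is "scene" or "top"; returns (picture, depth): 384x512x3 uint8, red, green, blue; 384x512 float32, m along the optical axis (not along the pixel's ray), 0 where there is no reading.
- robot.camera_params(name): a dict with "mtx" (3x3 intrinsics, pixels), "R" (3x3) and "t" (3): a world point X has camera coordinates R X + t. Camera axes: x right, y down, z forward; pixel columns grow to the right and rows downward; lengths in m; the calibration is good to about 2 mm. A picture is of the moment at which its call begins. camera_params takes no time and is no camera call.
- robot.close_job(): hands the job in, once; it reports no verdict.
The state is a dict: "time": time; "joint_positions": joint angles; "qvel": joint speeds; "joint_torque": joint torques, N m; "tool_pos": TCP position; "ee_rot": TCP orientation; "wrist_force": force on the tool from outside, world axes, zero at the start; "wrist_torque": the same for the moment, N m; "width": finger opening in m.
Only numpy, scipy, OpenCV 4.12 (cv2) and the standard library are available. Lean on these libraries where they do the work, as an engineer would, in place of code of your own. Each camera call takes 0.05 s, during which the arm holds its last target.

### The job

The roll in the desktop label printer on the packing bench has been changed, and the printer stands switched off with its cover ajar. With closed fingers, push the cover down until it is fully shut, then press the raised outer end of the red power rocker so that it clicks over to on, and then press the green feed key all the way in and let it go. Leave the yellow pause key and the other things on the bench alone, lift nothing, and do not lean hard on the printer.

Things in the scene. Friction and masses are not known exactly. Their poses are not given: they have to be found in the camera images.
- printer: label printer, light grey, fixed, 264 mm deep (x), 190 wide (y), 128 high when shut. Origin: centre of underside; x runs from its front (facing the robot) to its rear, y to the left, z up. Its dark control panel is a ledge 73 mm deep across the front, sloping 0.17 rad down to the front, 72 to 85 mm above the bench, with red rocker, yellow key, green key from left to right, 62 mm apart
- cover (a joint): angle of the cover about its hinge along the rear edge, rad: 0 = fully shut, grows as it opens (stop at 1.4). It stands ajar at the start, 0.3 to 0.65. The stiff hinge keeps it where it is left; a downward push of about 3 to 5 N on the press strip moves it, and it meets a hard stop when shut
- cover_strip (a point): middle of the blue-ribbed press strip on top of the cover near its front, on the outer surface; moves with the cover and has its axes (z out of the cover's top face). In printer axes it lies 125 mm in front of the hinge axis and 43 mm above it when the cover is shut, i.e. 128 mm above the bench
- cover_hinge (a point): middle of the cover's hinge axis, at the rear of the printer, 85 mm above the bench; the hinge axis is the printer's y axis
- power (a joint): angle of the red power rocker, rad: 0 = off (outer, left-hand end raised), 0.32 = on (outer end pressed down level, inner end raised). It snaps over past the middle (0.16) and stays; the outer end needs 2 to 5 N
- power_on (a point): where to press the rocker: on its outer (+y) half's face, by the white line, 13.5 mm out from the pivot. The rocker is 22 mm (x) by 36 mm (y) with a V-shaped face and tilts about the printer's front-to-rear line. From off to on this point goes down 4 mm, to 5 mm above the panel
- feed (a joint): how far the green feed key is pressed, m: 0 = out, 0.004 = all the way in. It springs back; fully in takes about 4.5 N
- feed_top (a point): centre of the top face of the green feed key (right-hand key), 24 mm wide (y) by 18 mm deep, standing 7 mm proud of the panel; its z axis is the panel's outward normal, along which it moves
- pause (a joint): how far the yellow pause key is pressed, m: 0 = out, 0.004 = in; to be left alone
- pause_top (a point): centre of the top face of the yellow pause key, the middle one, same size as the feed key
- label_roll: spare roll of white labels standing on end beside the printer, 84 mm across, 100 mm high, origin under its centre; leave alone
- tape_roll: roll of brown parcel tape lying flat beside the printer, 92 mm across, 48 mm high, origin under its centre; leave alone
- marker: black marker pen with a blue cap lying in front of the printer, 130 mm long (x), 16 mm thick, origin under its middle; leave alone
- cutter: orange box cutter lying in front of the printer, 135 mm long (x), 22 mm wide, 16 mm high, origin under its middle; leave alone
- scissors: scissors with red handles, 200 mm long (x), 52 mm wide, 10 mm high, lying on the right, origin under their middle; leave alone
- tape_stand: black desk tape dispenser with a yellow roll, 160 mm long (x), 60 mm wide, 105 mm high, on the left, origin under its middle; leave alone
- parcel: small brown carton, 140 by 110 by 70 mm, on the right, origin under its middle; leave alone

How it is judged:
On the way, in this order (a step that is already met when the one before it is completed fails the run):
1. the cover is pushed fully shut (value of joint cover below 0.03 rad), for 0.2 s.
2. with the cover shut, the power rocker is switched on (value of joint cover below 0.03 rad and value of joint power above 0.27 rad), for 0.1 s.
3. with the printer on, the feed key is pressed all the way in (all of step 2 and value of joint feed above 0.003 m), for 0.05 s.
At the end, for the whole second after the job is handed in: The cover is fully shut (within 0.03 rad), the rocker is over to on (above 0.27 of 0.32 rad), the feed and pause keys are out again (within 1 mm), and the loose things are at rest where they were (within 15 mm) (all of step 2 and value of joint each of feed, pause below 0.001 m and linear speed of each of label_roll, tape_roll, marker, cutter, scissors, tape_stand, parcel below 0.02 m/s and distance of each of label_roll, tape_roll, marker, cutter, scissors, tape_stand, parcel from where it was at the start of the episode below 0.015 m); the robot touches nothing.
It fails at once if out of order: the rocker is switched on with the cover open, or the feed key pressed with the printer off ((value of joint power above 0.2 rad and value of joint cover above 0.06 rad) or (value of joint feed above 0.002 m and value of joint power below 0.16 rad)).
It fails at once if the pause key is pressed (value of joint pause above 0.002 m).
It fails at once if the cover is lifted or thrown open (value of joint cover above 0.8 rad).
It fails at once if the robot leans hard on the printer (over 60 N) (contact force between printer and the fingers above 60 N or contact force between printer and the arm above 60 N).
It fails at once if another thing on the bench is moved or lifted (over 15 mm) (distance of any of label_roll, tape_roll, marker, cutter, scissors, tape_stand, parcel from where it was at the start of the episode above 0.015 m).
It also fails if it takes over 45 s, if anything falls off the work surface, if the arm or the gripper's body presses on something with over 40 N, if the wrist force passes 120 N, or if a joint passes its speed limit or range.

## Working session

There is one attempt and no reset: what is moved stays moved. The work goes in short steps, Python scripts to look and compute and a tool call to move; the robot and the scene stay as the last step left them, time stands still between calls to the robot, and variables do not carry over. Pictures are saved under pics/ and viewed, and the job is handed in when it is done.

Besides the shell and the picture viewer there is one more tool, called after "Request:" by a JSON object that holds its "method" and its "body". move_arm: Moves the arm, as the interface text tells. Its arguments: {"type":"object","properties":{"increments":{"type":"array","items":{"type":"array","items":{"type":"array","items":{"type":"number","minimum":-1,"maximum":1}}}}},"required":["increments"]}

```bash
mkdir -p pics; ls
python3 - <<'E'
from bench import robot
import cv2, numpy as np
for n in ("scene","top"):
    p,d=robot.snapshot(n); cv2.imwrite(f"pics/{n}0.png",p[:,:,::-1]); np.savez(f"{n}0.npz",p=p,d=d)
    c=robot.camera_params(n); print(n,c)
print(robot.get_obs()); print(robot.tcp_to_tips)
E
```

```text
pics
scene {'mtx': array([[406.97362222,   0.        , 256.25183534],
       [  0.        , 406.97362222, 197.81367195],
       [  0.        ,   0.        ,   1.        ]]), 'R': array([[ 0.84522502,  0.53439267, -0.00437522],
       [ 0.3382724 , -0.54133259, -0.76976023],
       [-0.41372268,  0.64914059, -0.63831814]]), 't': array([-0.45243083, -0.12338302,  1.44399791])}
top {'mtx': array([[397.97463593,   0.        , 263.07867846],
       [  0.        , 397.97463593, 193.99720875],
       [  0.        ,   0.        ,   1.        ]]), 'R': array([[-0.02714681, -0.99962423,  0.00380115],
       [-0.98067234,  0.02589467, -0.19393614],
       [ 0.19376483, -0.00899243, -0.98100679]]), 't': array([0.00252241, 0.57604295, 1.11799265])}
{'time': 0.1, 'joint_positions': array([-1.34911390e+00,  8.79358499e-02,  1.37205786e+00,  4.98357057e-06,
        1.68358209e+00, -1.03129620e-01]), 'qvel': array([ 0.00025464, -0.00125581, -0.0040128 , -0.00112148,  0.00248296,
       -0.00067696]), 'joint_torque': array([ 2.53718703e-03, -3.41250694e+01, -3.03302979e+01,  7.19023473e-02,
        3.04026261e-02, -1.11276593e-04]), 'tool_pos': array([ 0.17548566, -0.52117147,  0.40361385]), 'ee_rot': array([-3.13962055e+00, -2.09085833e-04,  3.24812393e-01]), 'wrist_force': array([-0.48742429,  0.09568244,  0.08961029]), 'wrist_torque': array([-0.00138888,  0.00054119, -0.00284688]), 'width': 0.09437566526731461}
0.1992
```

View pics/scene0.png

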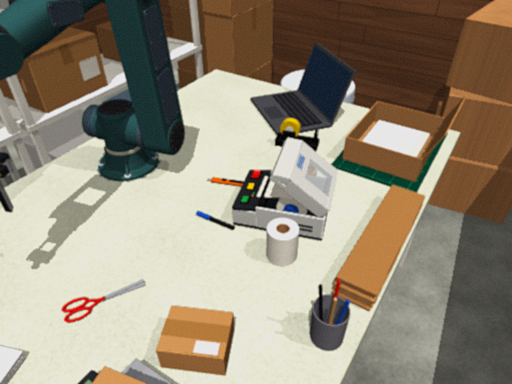

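View pics/top0.png

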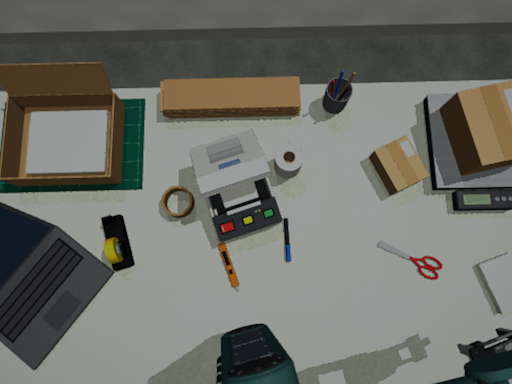

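The top view shows the red rocker at (228,227), yellow key at (248,220), green key at (268,213) and the blue strip at (229,164). Next I'll measure them.

```bash
cat > h.py <<'E'
import numpy as np, cv2
from bench import robot
def pts(n,d):
    c=robot.camera_params(n);K=c["mtx"];v,u=np.mgrid[:384,:512]
    P=np.stack([(u-K[0,2])/K[0,0]*d,(v-K[1,2])/K[1,1]*d,d],-1)
    return (P-c["t"])@c["R"]
def blobs(n,p,d,hlo,hhi,box,smin=130,vmin=60,amin=6):
    h=cv2.cvtColor(p,cv2.COLOR_RGB2HSV)
    m=((h[...,0]>=hlo)&(h[...,0]<=hhi)&(h[...,1]>smin)&(h[...,2]>vmin)).astype(np.uint8)
    mm=np.zeros_like(m);x0,x1,y0,y1=box;mm[y0:y1,x0:x1]=m[y0:y1,x0:x1]
    k,l,s,c=cv2.connectedComponentsWithStats(mm)
    P=pts(n,d)
    for i in range(1,k):
        if s[i,4]>=amin:
            q=P[(l==i)&(d>0)]
            print(n,(hlo,hhi),c[i].round(1),s[i,4],"med",np.median(q,0).round(4),"mean",q.mean(0).round(4))
E
python3 - <<'E'
from h import *
for n,box in (("scene",(225,340,130,245)),("top",(185,300,125,245))):
    z=np.load(n+"0.npz");p,d=z["p"],z["d"]
    for a,b in ((0,5),(22,35),(45,85),(100,130)): blobs(n,p,d,a,b,box,smin=90)
    x0,x1,y0,y1=box
    cv2.imwrite(f"pics/crop_{n}.png",cv2.resize(p[y0:y1,x0:x1,::-1],None,fx=5,fy=5,interpolation=cv2.INTER_NEAREST))
E
```

```text
scene (0, 5) [255.6 173.6] 64 med [0.4766 0.0905 0.0829] mean [0.4766 0.0898 0.0828]
scene (22, 35) [281.7 131.1] 11 med [0.3975 0.3945 0.0576] mean [0.3934 0.4015 0.0516]
scene (22, 35) [296.2 132.2] 31 med [0.4494 0.4107 0.0637] mean [0.4479 0.4125 0.0589]
scene (22, 35) [250.4 185.8] 53 med [0.4974 0.0287 0.083 ] mean [0.4959 0.0302 0.0825]
scene (45, 85) [336.5 163.6] 41 med [0.6274 0.3806 0.0031] mean [0.6276 0.3816 0.0032]
scene (45, 85) [244.3 198.4] 52 med [ 0.5129 -0.0295  0.0826] mean [ 0.5126 -0.0274  0.0821]
scene (100, 130) [300.7 160.7] 25 med [0.6301 0.0783 0.1945] mean [0.6311 0.0768 0.1946]
scene (100, 130) [290.7 208.2] 91 med [0.6413 0.0126 0.0751] mean [0.6415 0.0128 0.0749]
top (0, 5) [226.9 226.7] 110 med [0.4783 0.0922 0.0842] mean [0.4787 0.0924 0.0843]
top (22, 35) [258.8 209.8] 6 med [5.245e-01 3.000e-04 8.280e-02] mean [0.5248 0.0007 0.083 ]
top (22, 35) [247.5 219.8] 65 med [0.4964 0.0326 0.0843] mean [0.4969 0.0336 0.0843]
top (45, 85) [268.  212.8] 60 med [ 0.5149 -0.0252  0.0849] mean [ 0.5153 -0.0254  0.0846]
top (45, 85) [255.5 211. ] 6 med [0.5218 0.0103 0.0828] mean [0.5218 0.0104 0.0822]
top (100, 130) [228.7 163.4] 73 med [0.6324 0.0771 0.197 ] mean [0.6325 0.0767 0.1969]
```

View pics/crop_scene.png

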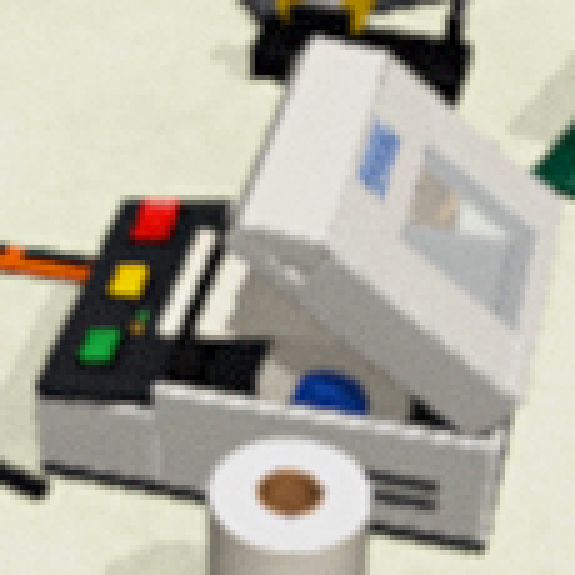

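View pics/crop_top.png

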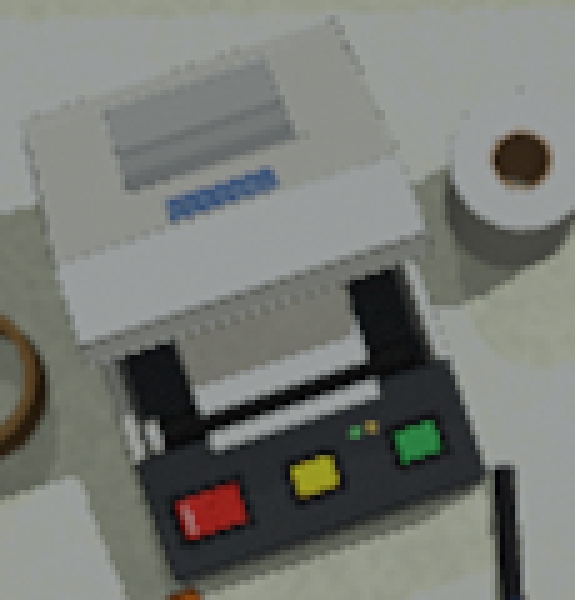

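```bash
cat >> h.py <<'E'
from scipy.spatial.transform import Rotation as Ro
L=robot.tcp_to_tips
PY=0.303; O=np.array([0.4967,0.0333,0]); 
ex=np.array([np.cos(PY),np.sin(PY),0]); ey=np.array([-np.sin(PY),np.cos(PY),0]); ez=np.array([0,0,1.])
# printer-like axes with origin on bench under middle (pause) key
def W(a,b,z): return O+a*ex+b*ey+z*ez
def plan(tip,tilt,yaw=PY+np.pi/2):
    """tip world target; tilt: tool leaned back to the front by tilt about printer y"""
    o=robot.get_obs(); R0=Ro.from_euler('xyz',o["ee_rot"])
    R1=Ro.from_rotvec(-tilt*ey)*Ro.from_euler('xyz',[np.pi,0,yaw])
    p=tip-L*R1.as_matrix()[:,2]
    d=R0.inv().apply(p-o["tool_pos"])/0.1
    r=(R0.inv()*R1).as_rotvec()/(np.pi/2)
    now=o["tool_pos"]+L*R0.as_matrix()[:,2]
    q=now-O
    print("t",round(o["time"],2),"now tip printer",np.round([q@ex,q@ey,q[2]],4),"F",o["wrist_force"].round(2),"w",round(o["width"],4))
    print("shift",d.round(3),"turn",r.round(3))
E
python3 -c "
from h import *
plan(W(.142,0,.25),0)"
```

```text
t 0.1 now tip printer [-0.472  -0.433   0.2044] F [-0.49  0.1   0.09] w 0.0944
shift [ 6.233 -4.2   -0.446] turn [-0.001 -0.001 -0.986]
```

Request:
{"method": "move_arm", "body": {"increments": [[[0, 1, -0.68, -0.4, 0, 0, -0.5], [0, 1, -0.68, -0.4, 0, 0, -0.5], [0, 1, -0.68, -0.4, 0, 0, -0.5], [0, 1, -0.68, -0.4, 0, 0, -0.5], [0, 1, -0.68, -0.4, 0, 0, -0.5], [0, 1, -0.68, -0.4, 0, 0, -0.5], [0, 1, -0.68, -0.4, 0, 0, -0.5]]]}}

```text
time: 0.68
tool_pos: [0.2489, -0.4244, 0.4444]
ee_rot: [-3.141, -0.0, 1.116]
wrist_force: [-0.1, -0.6, -1.3]
width: 0.0508
```

```bash
python3 -c "
from h import *
plan(W(.142,0,.25),0);print(robot.get_obs()['tool_pos'],robot.get_obs()['ee_rot'])"
```

```text
t 0.68 now tip printer [-0.3731 -0.3628  0.2452] F [-0.11 -0.64 -1.27] w 0.0508
shift [ 6.177  1.247 -0.047] turn [-0.    -0.    -0.482]
[ 0.24888461 -0.42440914  0.44437324] [-3.14112005e+00 -2.49781972e-04  1.11592373e+00]
```

Yaw and shift behave as expected, so I'll carry on.

Request:
{"method": "move_arm", "body": {"increments": [[[0, 1, 0.2, 0, 0, 0, -0.482], [0, 1, 0.2, 0, 0, 0, -0.482], [0, 1, 0.2, 0, 0, 0, -0.482], [0, 1, 0.2, 0, 0, 0, -0.482], [0, 1, 0.2, 0, 0, 0, -0.482], [0, 1, 0.2, 0, 0, 0, -0.482], [0, 1, 0.2, 0, 0, 0, -0.482]]]}}

```text
time: 1.27
tool_pos: [0.3111, -0.3439, 0.4442]
ee_rot: [-3.141, -0.001, 1.87]
wrist_force: [0.7, 0.0, 0.6]
width: 0.0041
```

```bash
python3 -c "
from h import *
plan(W(.142,0,.25),0)"
```

```text
t 1.27 now tip printer [-0.2898 -0.3045  0.245 ] F [0.69 0.02 0.57] w 0.0041
shift [ 3.062  4.306 -0.049] turn [-0.    -0.001 -0.002]
```

Request:
{"method": "move_arm", "body": {"increments": [[[0, 0.7, 1, 0, 0, 0, 0], [0, 0.7, 1, 0, 0, 0, 0], [0, 0.7, 1, 0, 0, 0, 0], [0, 0.7, 1, 0, 0, 0, 0]]]}}

```text
time: 1.6
tool_pos: [0.3887, -0.2439, 0.4445]
ee_rot: [3.139, -0.002, 1.872]
wrist_force: [-0.3, -0.7, 0.3]
width: 0.0006
```

Request:
{"method": "move_arm", "body": {"increments": [[[0, 0.7, 1, 0, 0, 0, 0], [0, 0.7, 1, 0, 0, 0, 0], [0, 0.7, 1, 0, 0, 0, 0], [0, 0.7, 1, 0, 0, 0, 0]]]}}

```text
time: 1.93
tool_pos: [0.4637, -0.148, 0.444]
ee_rot: [3.14, -0.003, 1.872]
wrist_force: [-0.1, -0.1, 0.4]
width: 0.001
```

Request:
{"method": "move_arm", "body": {"increments": [[[0, 0.7, 1, 0, 0, 0, 0], [0, 0.7, 1, 0, 0, 0, 0], [0, 0.7, 1, 0, 0, 0, 0], [0, 0.7, 1, 0, 0, 0, 0]]]}}

```text
time: 2.27
tool_pos: [0.5389, -0.0525, 0.4433]
ee_rot: [3.141, -0.003, 1.871]
wrist_force: [-1.3, -0.3, -0.3]
width: 0.0003
```

Request:
{"method": "move_arm", "body": {"increments": [[[0, 0.8, 1, 0, 0, 0, 0], [0, 0.8, 1, 0, 0, 0, 0], [0, 0.8, 1, 0, 0, 0, 0], [0, 0.8, 1, 0, 0, 0, 0]]]}}

```text
time: 2.6
tool_pos: [0.6109, 0.0531, 0.4424]
ee_rot: [-3.14, -0.003, 1.87]
wrist_force: [-1.4, -0.1, -1.1]
width: 0.0007
```

```bash
python3 -c "
from h import *
plan(W(.142,0,.21),0)"
```

```text
t 2.6 now tip printer [ 0.1147 -0.0146  0.2432] F [-1.39 -0.06 -1.07] w 0.0007
shift [0.152 0.27  0.332] turn [-0.001 -0.002 -0.002]
```

Request:
{"method": "move_arm", "body": {"increments": [[[0, 0.15, 0.4, 0.2, 0, 0, 0], [0, 0.15, 0.4, 0.3, 0, 0, 0], [0, 0.15, 0.4, 0.35, 0, 0, 0], [0, 0.15, 0.4, 0.35, 0, 0, 0]]]}}

```text
time: 2.93
tool_pos: [0.6423, 0.0745, 0.4068]
ee_rot: [-3.136, -0.0, 1.865]
wrist_force: [-0.3, 0.3, -1.2]
width: 0.0002
```

Run:
```python
from h import *
plan(W(.1545,0,.195),0)
for n in("scene","top"):
    p,d=robot.snapshot(n);cv2.imwrite(f"pics/{n}1.png",cv2.resize(p[90:260,160:360,::-1],None,fx=3,fy=3))
```

```text
t 2.93 now tip printer [ 0.15   -0.004   0.2076] F [-0.35  0.3  -1.24] w 0.0002
shift [0.042 0.033 0.125] turn [-0.004 -0.    -0.005]
```

View pics/scene1.png

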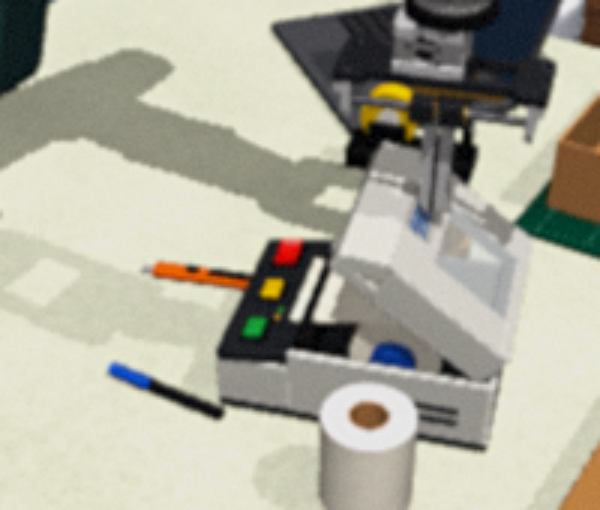

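The fingertip is just above and behind the blue strip (around (420,215) in the crop), and clear of everything else. I'll push along the arc.

Request:
{"method": "move_arm", "body": {"increments": [[[0, 0.02, 0.02, 0.06, 0, 0, 0], [0, 0.02, 0.02, 0.12, 0, 0, 0], [0, 0.02, -0.06, 0.18, 0, 0, 0], [0, 0.02, -0.14, 0.24, 0, 0, 0], [0, 0.02, -0.17, 0.28, 0, 0, 0], [0, 0.02, -0.21, 0.32, 0, 0, 0], [0, 0.02, -0.24, 0.36, 0, 0, 0], [0, 0.02, -0.27, 0.39, 0, 0, 0]]]}}

```text
time: 3.7
tool_pos: [0.6156, 0.0696, 0.373]
ee_rot: [3.139, 0.002, 1.867]
wrist_force: [-0.3, -0.5, 6.7]
width: 0.0006
```

Run:
```python
from h import *
plan(W(.108,0,.1403),0)
```

```text
t 3.7 now tip printer [ 0.1249 -0.0011  0.1738] F [-0.29 -0.49  6.69] w 0.0006
shift [ 0.008 -0.164  0.334] turn [ 0.002  0.001 -0.004]
```

Request:
{"method": "move_arm", "body": {"increments": [[[0, 0, -0.03, 0.05, 0, 0, 0], [0, 0, -0.06, 0.1, 0, 0, 0], [0, 0, -0.08, 0.15, 0, 0, 0], [0, 0, -0.1, 0.2, 0, 0, 0], [0, 0, -0.12, 0.24, 0, 0, 0], [0, 0, -0.14, 0.28, 0, 0, 0], [0, 0, -0.15, 0.31, 0, 0, 0], [0, 0, -0.16, 0.33, 0, 0, 0]]]}}

```text
time: 4.37
tool_pos: [0.6, 0.0648, 0.3389]
ee_rot: [-3.14, 0.001, 1.867]
wrist_force: [-3.0, -1.3, 5.3]
width: 0.0006
```

Run:
```python
from h import *
plan(W(.103,0,.128),0)
```

```text
t 4.37 now tip printer [ 0.1077 -0.0009  0.1397] F [-3.05 -1.25  5.28] w 0.0006
shift [ 0.007 -0.05   0.117] turn [-0.001  0.001 -0.004]
```

Request:
{"method": "move_arm", "body": {"increments": [[[0, 0, -0.01, 0.03, 0, 0, 0], [0, 0, -0.02, 0.05, 0, 0, 0], [0, 0, -0.03, 0.07, 0, 0, 0], [0, 0, -0.04, 0.09, 0, 0, 0], [0, 0, -0.04, 0.105, 0, 0, 0]]]}}

```text
time: 4.78
tool_pos: [0.5965, 0.0639, 0.3278]
ee_rot: [-3.141, 0.001, 1.867]
wrist_force: [-4.2, -1.8, 4.3]
width: 0.0005
```

Run:
```python
from h import *
plan(W(.103,0,.126),0)
```

```text
t 4.78 now tip printer [ 0.1042 -0.0007  0.1286] F [-4.18 -1.8   4.3 ] w 0.0005
shift [ 0.006 -0.013  0.026] turn [-0.001  0.    -0.004]
```

Request:
{"method": "move_arm", "body": {"increments": [[[0, 0, -0.005, 0.01, 0, 0, 0], [0, 0, -0.005, 0.02, 0, 0, 0], [0, 0, -0.005, 0.02, 0, 0, 0]]]}}

```text
time: 5.03
tool_pos: [0.5962, 0.0638, 0.3274]
ee_rot: [3.141, 0.001, 1.867]
wrist_force: [-5.7, -0.9, 10.5]
width: 0.0004
```

Request:
{"method": "move_arm", "body": {"increments": [[[0, 0, 0, 0.01, 0, 0, 0], [0, 0, 0, 0.015, 0, 0, 0], [0, 0, 0, 0.015, 0, 0, 0], [0, 0, 0, 0.015, 0, 0, 0]]]}}

```text
time: 5.37
tool_pos: [0.5961, 0.0638, 0.3274]
ee_rot: [3.14, 0.001, 1.867]
wrist_force: [-6.9, -1.8, 14.8]
width: 0.0003
```

Run:
```python
from h import *
plan(W(.103,0,.126),0)
```

```text
t 5.37 now tip printer [ 0.1043 -0.0008  0.1282] F [-6.9  -1.84 14.77] w 0.0003
shift [ 0.005 -0.01   0.022] turn [ 0.001  0.001 -0.004]
```

Force is rising with no further motion at tip z = 0.128, which matches the shut height, so the cover has met its stop. I'll lift, back off and look.

Request:
{"method": "move_arm", "body": {"increments": [[[0, 0, 0, -0.2, 0, 0, 0], [0, 0, 0, -0.6, 0, 0, 0], [0, 0, 0, -0.7, 0, 0, 0], [0, 0, 0, -0.7, 0, 0, 0]]]}}

```text
time: 5.7
tool_pos: [0.5974, 0.0643, 0.3981]
ee_rot: [3.132, 0.002, 1.867]
wrist_force: [0.2, 0.9, -0.7]
width: 0.0004
```

Run:
```python
from h import *
plan(W(0,.0755,.15),0.17)
for n,box in (("scene",(225,340,130,245)),("top",(185,300,125,245))):
    p,d=robot.snapshot(n);cv2.imwrite(f"pics/{n}2.png",cv2.resize(p[100:260,180:340,::-1],None,fx=3.5,fy=3.5))
    for a,b in ((0,5),(22,35),(45,85),(100,130)): blobs(n,p,d,a,b,box,smin=90)
```

```text
t 5.7 now tip printer [ 0.1072 -0.0009  0.1989] F [ 0.23  0.87 -0.66] w 0.0004
shift [ 0.752 -1.4    0.503] turn [-0.102  0.002 -0.004]
scene (0, 5) [255.8 173.6] 65 med [0.4767 0.0903 0.083 ] mean [0.4771 0.0901 0.0832]
scene (22, 35) [297.1 133.1] 17 med [0.4518 0.4114 0.0555] mean [0.4791 0.3557 0.0926]
scene (22, 35) [250.4 185.8] 52 med [0.497  0.0298 0.0832] mean [0.4962 0.0303 0.0827]
scene (45, 85) [336.4 163.8] 41 med [0.6271 0.3787 0.0023] mean [0.6272 0.3818 0.0023]
scene (45, 85) [253.1 192.7] 7 med [0.5193 0.0098 0.0803] mean [0.5189 0.0096 0.0803]
scene (45, 85) [244.4 198.4] 50 med [ 0.5144 -0.0298  0.0833] mean [ 0.5133 -0.0278  0.0826]
top (45, 85) [268.  212.8] 60 med [ 0.5148 -0.0252  0.0853] mean [ 0.5151 -0.0253  0.0848]
top (45, 85) [255.5 211. ] 6 med [0.4868 0.0075 0.3081] mean [0.4868 0.0075 0.3097]
```

View pics/scene2.png

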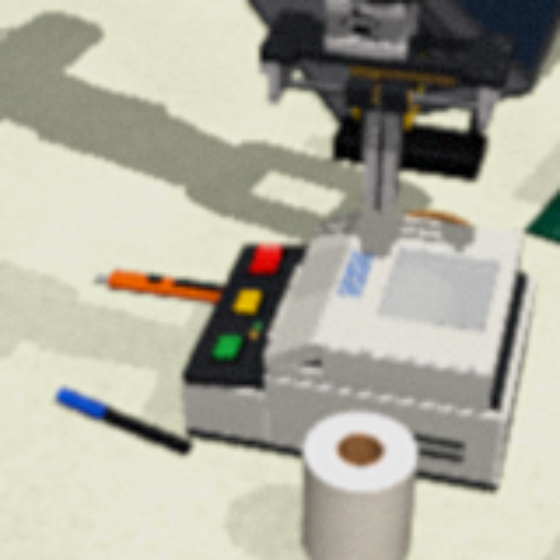

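View pics/top2.png

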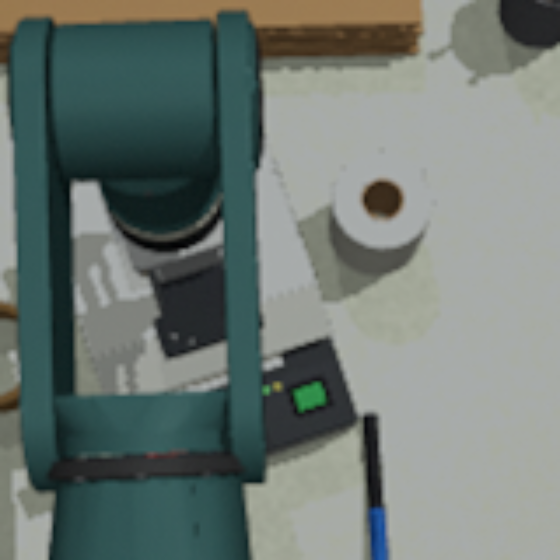

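The scene view shows the cover flush and shut, with the tip above the strip. Next is the rocker approach, with the tool tilted 0.17 rad to match the panel.

Request:
{"method": "move_arm", "body": {"increments": [[[0, 0.75, -1, 0, -0.102, 0, 0], [0, 0.75, -1, 0, -0.102, 0, 0], [0, 0.75, -1, 0, -0.102, 0, 0], [0, 0.75, -1, 0, -0.102, 0, 0], [0, 0.75, -1, 0, -0.102, 0, 0]]]}}

```text
time: 6.22
tool_pos: [0.4773, 0.1072, 0.3909]
ee_rot: [2.985, -0.001, 1.869]
wrist_force: [0.6, -0.1, -0.0]
width: -0.0002
```

Run:
```python
from h import *
plan(W(-.003,.0755,.115),0.17)
```

```text
t 6.22 now tip printer [0.0345 0.0763 0.1941] F [ 0.59 -0.15 -0.05] w -0.0002
shift [-0.011 -0.521  0.723] turn [-0.009  0.    -0.003]
```

Request:
{"method": "move_arm", "body": {"increments": [[[0, -0.01, -0.4, 0.1, -0.009, 0, 0], [0, -0.01, -0.52, 0.3, -0.009, 0, 0], [0, -0.01, -0.52, 0.6, -0.009, 0, 0], [0, -0.01, -0.52, 0.72, -0.009, 0, 0], [0, -0.01, -0.52, 0.72, -0.009, 0, 0]]]}}

```text
time: 6.63
tool_pos: [0.441, 0.0934, 0.3093]
ee_rot: [2.976, -0.002, 1.866]
wrist_force: [-1.0, 0.0, 0.0]
width: 0.0005
```

Run:
```python
from h import *
plan(W(0,.0765,.092),0.17)
for n in ("scene","top"):
    p,d=robot.snapshot(n);cv2.imwrite(f"pics/{n}3.png",cv2.resize(p[130:240,200:320,::-1],None,fx=5,fy=5))
```

```text
t 6.63 now tip printer [-0.0024  0.0741  0.1128] F [-0.96  0.01  0.05] w 0.0005
shift [ 0.025 -0.02   0.209] turn [-0.003 -0.    -0.005]
```

View pics/scene3.png

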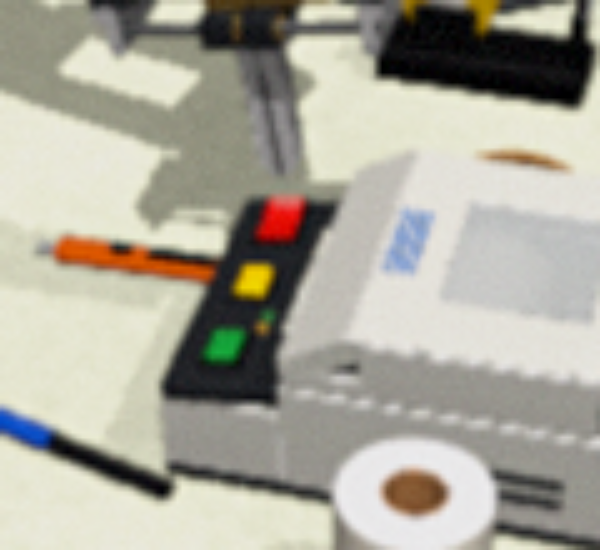

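View pics/top3.png

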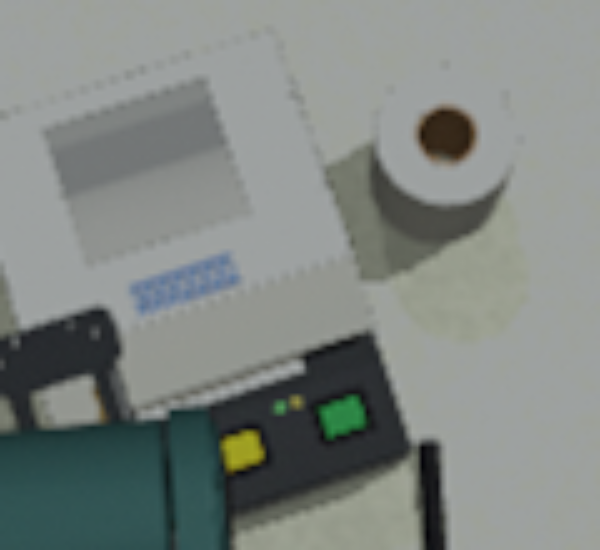

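The tip is over the rocker's outer end and clear of the cover, so I'll go down.

Request:
{"method": "move_arm", "body": {"increments": [[[0, 0.02, -0.02, 0.1, 0, 0, 0], [0, 0.02, -0.02, 0.18, 0, 0, 0], [0, 0.02, -0.02, 0.21, 0, 0, 0], [0, 0.02, -0.02, 0.21, 0, 0, 0]]]}}

```text
time: 7.07
tool_pos: [0.4422, 0.0964, 0.2923]
ee_rot: [2.969, -0.0, 1.868]
wrist_force: [-0.6, 0.2, -0.1]
width: 0.0005
```

Request:
{"method": "move_arm", "body": {"increments": [[[0, 0, 0, 0.01, 0, 0, 0], [0, 0, 0, 0.02, 0, 0, 0], [0, 0, 0, 0.03, 0, 0, 0], [0, 0, 0, 0.04, 0, 0, 0], [0, 0, 0, 0.04, 0, 0, 0]]]}}

```text
time: 7.48
tool_pos: [0.4429, 0.0966, 0.2893]
ee_rot: [2.967, 0.0, 1.867]
wrist_force: [-0.8, -0.3, 0.3]
width: 0.0005
```

Run:
```python
from h import *
plan(W(0,.0765,.084),0.17)
```

```text
t 7.48 now tip printer [0.0021 0.0762 0.0931] F [-0.78 -0.3   0.28] w 0.0005
shift [ 0.001 -0.028  0.086] turn [ 0.003  0.001 -0.004]
```

Request:
{"method": "move_arm", "body": {"increments": [[[0, 0, -0.02, 0.01, 0, 0, 0], [0, 0, -0.02, 0.02, 0, 0, 0], [0, 0, -0.02, 0.03, 0, 0, 0], [0, 0, -0.02, 0.04, 0, 0, 0], [0, 0, -0.02, 0.05, 0, 0, 0]]]}}

```text
time: 7.9
tool_pos: [0.4418, 0.0964, 0.2842]
ee_rot: [2.967, -0.0, 1.867]
wrist_force: [-2.4, 0.1, 1.1]
width: 0.0006
```

Request:
{"method": "move_arm", "body": {"increments": [[[0, 0, 0, 0.01, 0, 0, 0], [0, 0, 0, 0.02, 0, 0, 0], [0, 0, 0, 0.03, 0, 0, 0]]]}}

```text
time: 8.15
tool_pos: [0.4424, 0.0964, 0.2809]
ee_rot: [2.967, 0.001, 1.867]
wrist_force: [0.3, 0.0, 1.2]
width: 0.0003
```

Run:
```python
from h import *
plan(W(0,.0765,.084),0.17)
```

```text
t 8.15 now tip printer [0.0016 0.0761 0.0847] F [0.3  0.03 1.17] w 0.0003
shift [ 0.001 -0.008  0.005] turn [ 0.003  0.001 -0.004]
```

Request:
{"method": "move_arm", "body": {"increments": [[[0, 0, 0, 0.01, 0, 0, 0], [0, 0, 0, 0.015, 0, 0, 0], [0, 0, 0, 0.015, 0, 0, 0]]]}}

```text
time: 8.4
tool_pos: [0.4426, 0.0964, 0.2799]
ee_rot: [2.967, 0.0, 1.867]
wrist_force: [-2.3, -0.1, 2.7]
width: 0.0007
```

Run:
```python
from h import *
plan(W(0,.0765,.084),0.17)
for n in ("scene",):
    p,d=robot.snapshot(n);cv2.imwrite(f"pics/{n}4.png",cv2.resize(p[130:220,220:300,::-1],None,fx=6,fy=6))
```

```text
t 8.4 now tip printer [0.0017 0.0761 0.0837] F [-2.27 -0.12  2.75] w 0.0007
shift [ 0.001 -0.008 -0.006] turn [ 0.003  0.001 -0.004]
```

View pics/scene4.png

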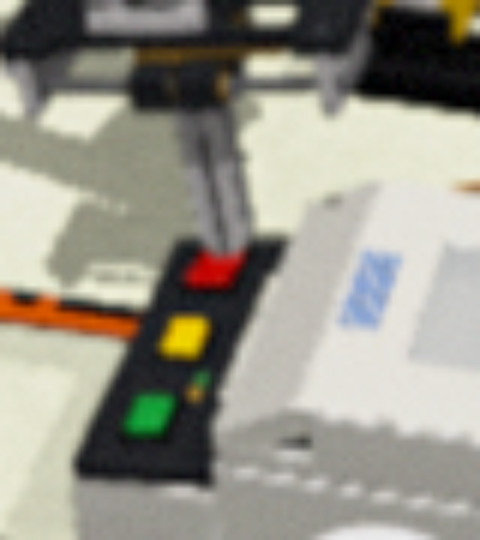

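The tip rests on the outer half of the rocker, but I can't tell yet if it has clicked. I'll press on until it stops.

Request:
{"method": "move_arm", "body": {"increments": [[[0, 0, 0, 0.01, 0, 0, 0], [0, 0, 0, 0.02, 0, 0, 0], [0, 0, 0, 0.02, 0, 0, 0]]]}}

```text
time: 8.7
tool_pos: [0.4427, 0.0965, 0.2797]
ee_rot: [2.967, 0.001, 1.868]
wrist_force: [-8.6, -2.0, 13.2]
width: 0.0005
```

Request:
{"method": "move_arm", "body": {"increments": [[[0, 0, 0, 0.01, 0, 0, 0], [0, 0, 0, 0.015, 0, 0, 0], [0, 0, 0, 0.015, 0, 0, 0]]]}}

```text
time: 8.95
tool_pos: [0.4428, 0.0965, 0.2796]
ee_rot: [2.967, 0.001, 1.868]
wrist_force: [-12.7, -2.7, 19.5]
width: 0.0005
```

Run:
```python
from h import *
plan(W(0,.0765,.084),0.17)
```

```text
t 8.95 now tip printer [0.0019 0.0761 0.0834] F [-12.7   -2.66  19.52] w 0.0005
shift [ 0.    -0.01  -0.009] turn [ 0.003  0.001 -0.004]
```

It hit a hard stop at the predicted on height (0.0834). Lifting off to check.

Request:
{"method": "move_arm", "body": {"increments": [[[0, 0, 0, -0.2, 0, 0, 0], [0, 0, 0, -0.5, 0, 0, 0], [0, 0, 0, -0.5, 0, 0, 0]]]}}

```text
time: 9.2
tool_pos: [0.4359, 0.0942, 0.3309]
ee_rot: [2.957, 0.002, 1.867]
wrist_force: [1.3, 0.2, 1.4]
width: 0.0002
```

Run:
```python
from h import *
plan(W(0,-.062,.115),0.17)
p,d=robot.snapshot("scene");cv2.imwrite(f"pics/scene5.png",cv2.resize(p[130:220,220:320,::-1],None,fx=6,fy=6))
blobs("scene",p,d,0,5,(225,340,130,245),smin=90)
```

```text
t 9.2 now tip printer [-0.0033  0.0756  0.135 ] F [1.3  0.19 1.44] w 0.0002
shift [-1.382  0.033  0.208] turn [ 0.009  0.002 -0.004]
scene (0, 5) [255.8 173.5] 64 med [0.4781 0.0911 0.0833] mean [0.4773 0.09   0.0833]
```

View pics/scene5.png

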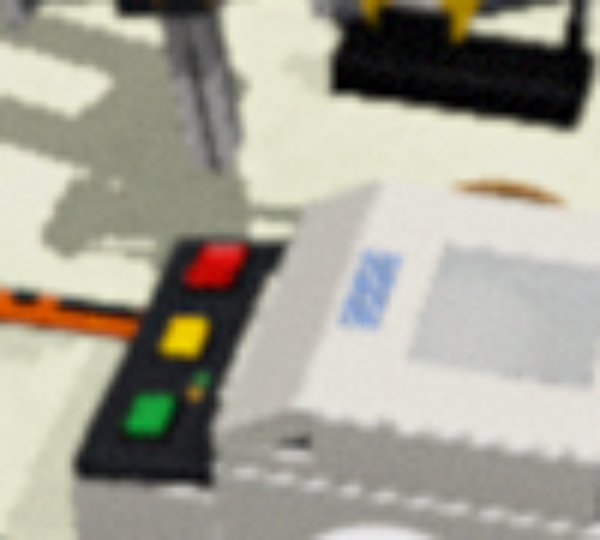

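Run:
```python
from h import *
z=np.load("scene0.npz");p0=z["p"];d0=z["d"]
p,d=robot.snapshot("scene")
cv2.imwrite("pics/cmp.png",np.hstack([cv2.resize(q[160:192,238:272,::-1],None,fx=11,fy=11,interpolation=cv2.INTER_NEAREST) for q in(p0,p)]))
A=pts("scene",d0)[...,2];B=pts("scene",d)[...,2]
print((1000*A[168:180,250:262]).round(0).astype(int));print((1000*B[168:180,250:262]).round(0).astype(int))
```

```text
[[ 0  1  2 -1  1  3 -4  2  1 -2 -2  0]
 [73 74 77 75 88 88 88 90 87 90 90 82]
 [75 73 76 74 86 86 85 85 88 86 89 79]
 [73 74 76 78 82 84 85 85 84 88 85 81]
 [74 75 75 85 84 83 85 83 88 84 83 82]
 [74 74 79 82 82 83 81 84 80 85 84 82]
 [75 73 78 79 79 81 83 85 82 83 81 85]
 [74 76 81 81 81 84 83 84 83 81 83 81]
 [75 78 78 81 82 82 82 83 86 85 82 82]
 [76 78 80 82 81 82 82 85 85 82 81 84]
 [75 77 78 78 78 82 80 82 82 80 81 84]
 [73 74 77 78 75 76 80 81 79 80 78 82]]
[[  1   0   0  -1   1 825  -2   0  -3   0   0   0]
 [ 73  71  72  74  72  74  76  76  76  80  79  79]
 [ 74  74  74  77  78  82  84  80  81  83  82  80]
 [ 75  77  73  81  82  85  81  80  84  82  84  82]
 [ 75  74  74  77  81  79  84  82  83  87  84  84]
 [ 78  74  78  81  83  81  81  79  83  84  83  83]
 [ 73  74  85  84  85  86  87  87  87  84  85  80]
 [ 73  86  87  88  87  87  88  89  89  79 825  78]
 [ 74  81  84  85  86  83  85  88  87  81  82  82]
 [ 75  78  78  78  80  82  83  81  82  80  82  84]
 [ 78  78  78  78  82  80  82  82  83  83  80  82]
 [ 78  76  77 825  79  80  78  79  80  81  83  82]]
```

View pics/cmp.png

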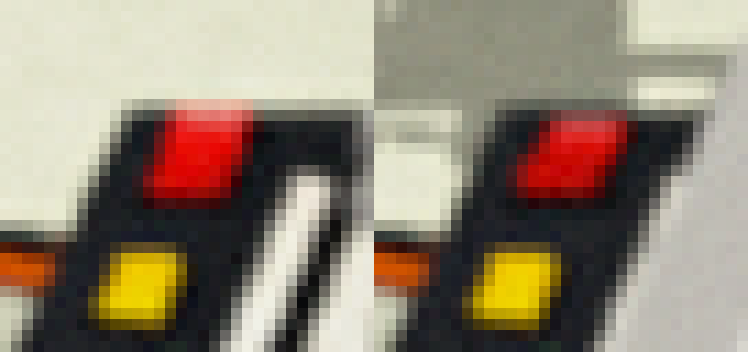

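The depth and pictures show the rocker's outer end down and its inner end raised, so it is on. Now to the feed key, passing high over the pause key.

Request:
{"method": "move_arm", "body": {"increments": [[[0, -1, 0.02, 0, 0, 0, 0], [0, -1, 0.02, 0, 0, 0, 0], [0, -1, 0.02, 0, 0, 0, 0], [0, -1, 0.02, 0, 0, 0, 0]]]}}

```text
time: 9.63
tool_pos: [0.4666, -0.0036, 0.3236]
ee_rot: [2.97, 0.0, 1.863]
wrist_force: [-0.3, 0.2, 0.6]
width: 0.0002
```

Request:
{"method": "move_arm", "body": {"increments": [[[0, -0.38, 0.02, 0, 0.005, 0, 0], [0, -0.38, 0.02, 0.1, 0.005, 0, 0], [0, -0.38, 0.02, 0.2, 0.005, 0, 0], [0, -0.38, 0.02, 0.2, 0.005, 0, 0]]]}}

```text
time: 9.97
tool_pos: [0.4814, -0.0348, 0.3024]
ee_rot: [2.981, -0.004, 1.867]
wrist_force: [-0.3, -0.1, -0.2]
width: 0.0
```

Run:
```python
from h import *
plan(W(0,-.062,.095),0.17)
p,d=robot.snapshot("scene");cv2.imwrite(f"pics/scene6.png",cv2.resize(p[130:220,210:310,::-1],None,fx=6,fy=6))
```

```text
t 9.97 now tip printer [-0.0031 -0.0597  0.1058] F [-0.26 -0.09 -0.19] w 0.0
shift [-0.017 -0.005  0.111] turn [-0.006 -0.002 -0.004]
```

View pics/scene6.png

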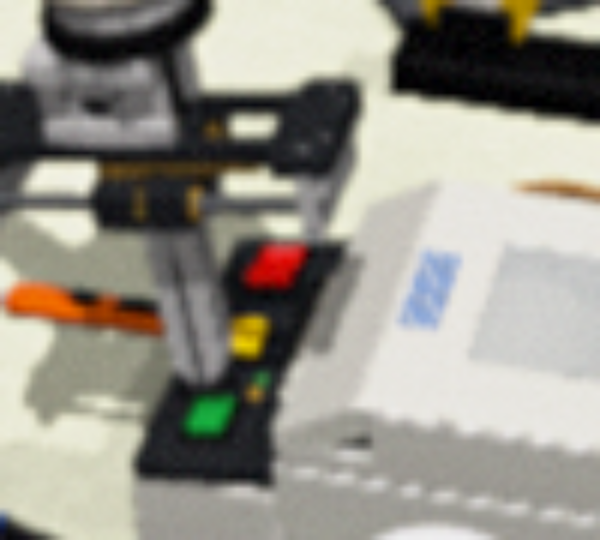

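The tip is centred over the green key and clear of the yellow one. Descending to press.

Request:
{"method": "move_arm", "body": {"increments": [[[0, -0.02, 0, 0.06, -0.006, 0, 0], [0, -0.02, 0, 0.11, -0.006, 0, 0], [0, -0.02, 0, 0.16, -0.006, 0, 0], [0, -0.02, 0, 0.18, -0.006, 0, 0], [0, -0.02, 0, 0.18, -0.006, 0, 0]]]}}

```text
time: 10.43
tool_pos: [0.4855, -0.0363, 0.2879]
ee_rot: [2.967, -0.001, 1.868]
wrist_force: [-0.2, -0.2, -0.4]
width: 0.0004
```

Run:
```python
from h import *
plan(W(0,-.062,.081),0.17)
```

```text
t 10.43 now tip printer [ 0.0032 -0.0632  0.0918] F [-0.17 -0.17 -0.44] w 0.0004
shift [ 0.011 -0.041  0.1  ] turn [ 0.003  0.    -0.004]
```

Request:
{"method": "move_arm", "body": {"increments": [[[0, 0.01, -0.03, 0.02, 0, 0, 0], [0, 0.01, -0.03, 0.04, 0, 0, 0], [0, 0.01, -0.03, 0.06, 0, 0, 0], [0, 0.01, -0.03, 0.08, 0, 0, 0], [0, 0.01, -0.03, 0.08, 0, 0, 0]]]}}

```text
time: 10.85
tool_pos: [0.484, -0.0362, 0.2803]
ee_rot: [2.966, 0.0, 1.867]
wrist_force: [-1.7, 1.2, 3.0]
width: 0.0005
```

Request:
{"method": "move_arm", "body": {"increments": [[[0, 0, 0, 0.01, 0, 0, 0], [0, 0, 0, 0.02, 0, 0, 0], [0, 0, 0, 0.03, 0, 0, 0], [0, 0, 0, 0.03, 0, 0, 0]]]}}

```text
time: 11.18
tool_pos: [0.4845, -0.0361, 0.2779]
ee_rot: [2.966, 0.0, 1.867]
wrist_force: [-3.3, 0.4, 4.6]
width: -0.0002
```

Run:
```python
from h import *
plan(W(0,-.062,.081),0.17)
```

```text
t 11.18 now tip printer [ 0.0025 -0.0628  0.0817] F [-3.3   0.42  4.61] w -0.0002
shift [ 0.006 -0.014  0.003] turn [ 0.004  0.001 -0.004]
```

Press on to the hard stop.

Request:
{"method": "move_arm", "body": {"increments": [[[0, 0, 0, 0.01, 0, 0, 0], [0, 0, 0, 0.02, 0, 0, 0], [0, 0, 0, 0.03, 0, 0, 0], [0, 0, 0, 0.03, 0, 0, 0]]]}}

```text
time: 11.52
tool_pos: [0.4846, -0.036, 0.2776]
ee_rot: [2.966, 0.001, 1.868]
wrist_force: [-11.2, -0.6, 17.6]
width: 0.0004
```

Run:
```python
from h import *
plan(W(0,-.062,.081),0.17)
```

```text
t 11.52 now tip printer [ 0.0026 -0.0629  0.0815] F [-11.18  -0.61  17.63] w 0.0004
shift [ 0.005 -0.015  0.   ] turn [ 0.004  0.001 -0.004]
```

It is on the hard stop at about 20 N. Releasing and lifting well clear.

Request:
{"method": "move_arm", "body": {"increments": [[[0, 0, 0, -0.2, 0, 0, 0], [0, 0, 0, -0.6, 0, 0, 0], [0, 0, 0, -1, 0, 0, 0], [0, 0, 0, -1, 0, 0, 0], [0, 0, 0, -1, 0, 0, 0]]]}}

```text
time: 11.93
tool_pos: [0.4687, -0.0412, 0.3759]
ee_rot: [2.959, 0.004, 1.867]
wrist_force: [0.6, -0.5, -0.7]
width: 0.0005
```

Request:
{"method": "move_arm", "body": {"increments": [[[0, -0.7, 0, -0.6, 0, 0, 0], [0, -0.7, 0, -0.6, 0, 0, 0], [0, -0.7, 0, -0.6, 0, 0, 0], [0, -0.7, 0, -0.6, 0, 0, 0], [0, -0.7, 0, -0.6, 0, 0, 0]]]}}

```text
time: 12.35
tool_pos: [0.4787, -0.111, 0.4299]
ee_rot: [2.968, -0.003, 1.867]
wrist_force: [0.9, -1.4, 0.1]
width: 0.0006
```

Request:
{"method": "move_arm", "body": {"increments": [[[0, -1, 0, 0, 0, 0, 0], [0, -1, 0, 0, 0, 0, 0], [0, -1, 0, 0, 0, 0, 0], [0, -1, 0, 0, 0, 0, 0], [0, -1, 0, 0, 0, 0, 0], [0, -1, 0, 0, 0, 0, 0]]]}}

```text
time: 12.85
tool_pos: [0.5078, -0.2051, 0.4307]
ee_rot: [2.967, -0.003, 1.869]
wrist_force: [0.1, -0.0, 0.3]
width: 0.0006
```

Run:
```python
from h import *
o=robot.get_obs();print(o["time"],o["wrist_force"],abs(o["qvel"]).max())
im=[]
for n,box in (("scene",(225,340,130,245)),("top",(185,300,125,245))):
    p,d=robot.snapshot(n);im.append(cv2.resize(p[100:290,90:310,::-1],None,fx=1.8,fy=1.8))
    for a,b in ((0,5),(22,35),(45,85),(100,130)): blobs(n,p,d,a,b,box,smin=90)
    q=np.load(n+"0.npz")["p"]; df=cv2.absdiff(p,q).max(2); print(n,(df>60).sum())
cv2.imwrite("pics/end.png",np.hstack(im))
```

```text
12.85 [ 0.08987913 -0.03020471  0.27960148] 0.019208994599053657
scene (0, 5) [256.  173.5] 54 med [0.4779 0.0896 0.0834] mean [0.4782 0.0895 0.0839]
scene (22, 35) [281.3 131.1] 10 med [0.3949 0.3972 0.0533] mean [0.3891 0.4061 0.048 ]
scene (22, 35) [296.1 132.2] 32 med [0.4489 0.4107 0.0619] mean [0.4476 0.4123 0.0584]
scene (22, 35) [250.2 185.8] 54 med [0.4961 0.0287 0.0835] mean [0.4956 0.0299 0.0826]
scene (45, 85) [336.4 163.7] 50 med [0.6271 0.3807 0.0027] mean [0.6275 0.3813 0.0029]
scene (45, 85) [253.1 192.7] 7 med [0.5195 0.0072 0.0806] mean [0.5194 0.0089 0.0809]
scene (45, 85) [244.6 198.5] 35 med [ 0.5152 -0.0298  0.0845] mean [ 0.5151 -0.0296  0.0842]
scene 15255
top (0, 5) [226.9 226.7] 108 med [0.4785 0.0922 0.0844] mean [0.4786 0.0923 0.0845]
top (22, 35) [247.5 219.8] 66 med [0.4963 0.0337 0.0858] mean [0.4967 0.0338 0.0848]
top (45, 85) [268.1 212.9] 59 med [ 0.5147 -0.0251  0.0847] mean [ 0.5151 -0.0254  0.0844]
top (45, 85) [255.5 211. ] 6 med [0.5224 0.0104 0.0795] mean [0.5223 0.0104 0.0792]
top 23268
```

View pics/end.png

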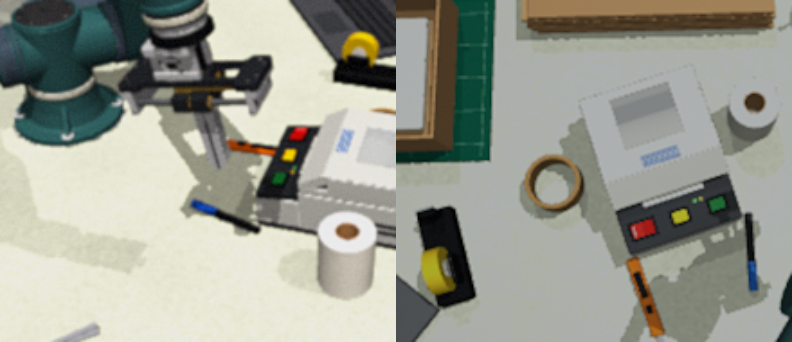

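The cover is shut, the rocker is on, the green key is out again at its original height, and the bench is undisturbed. I'll make one depth check on the cover and hand in.

Run:
```python
from h import *
p,d=robot.snapshot("top")
blobs("top",p,d,100,130,(185,300,125,245),smin=50)
print(robot.close_job())
```

```text
top (100, 130) [236.1 186.3] 112 med [0.5849 0.0622 0.1297] mean [0.585  0.0617 0.1296]
the job is handed in; nothing more can be done
None
```

The cover is shut, the power rocker is on, and the green feed key was pressed fully in and let go. I handed the job in at about 13 s of the 45 s allowed. The hand-in gives no verdict, so what follows rests on my own checks.

- **Cover:** I pushed it along its arc with closed fingers until it met the stop, at about 15 N vertical. A last depth reading put the press strip at z of about 0.130 m, against 0.128 m when shut. That is within the 2 mm camera calibration.
- **Rocker:** I pressed the outer half to a hard stop, with a total force of about 23 N. Depth before and after shows the outer end level and the inner end raised.
- **Feed key:** I pressed it to its hard stop, with a total force of about 21 N. After release it was back at its starting height.
- **Everything else:** In the last pictures, the yellow key is at its starting height and the nearby objects look undisturbed. I did not re-measure the loose objects, and the scissors and parcel lay outside the cropped pictures I checked. The arm never went near either. It was clear of everything at hand-in, with wrist force near zero.

One small disagreement: the first strip measurement put the cover at about 0.67 rad, slightly above the stated 0.3 to 0.65. I treated it as 0.65. The two cameras also differed by 2 to 3 mm on the key positions. Neither affected the result, and no check failed.

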